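Free the crowded beaker and hang it to drain

TASK

The rinsed glass beaker has been left upside down on the white drip tray, jammed in among four bottles. Slide it out over the tray until it stands a good finger's breadth clear of them, without shifting or tipping the bottles, bearing down hard on the thin glass or tipping it over; then hang it, mouth down, over the empty middle peg of the draining rack's top row and let it go so that it stays hanging there, fully on the peg.

Things in the scene. Friction and masses are not known exactly. Their poses are not given: they have to be found in the camera images.
- tray: White plastic drip tray, fixed, 260 x 200 mm, wet and smooth: wet glass slides on it easily (friction about 0.2). Floor 3 mm above the worktop, rim 17 mm high. Origin under its centre, x from front to back, y left, z up. The beaker stands at about x +30 mm with bottles left, right and behind: it can leave only to the front (-x), where some 120 mm of floor is free.
- beaker: Clear 100 ml glass beaker, upside down, 38 to 77 g: 65 mm high, 53 mm wide at the rim (below; 56 over the spout), 49 near the closed end (on top), inside 45 wide, 62 deep. Finger pads grip it well: pressed with 3 to 8 N at the middle of its top it can be drawn along. Origin: middle of the closed end's outer face, 2 mm from the wall's axis, which lies to +y; z runs to the mouth, the spout is at -y.
- reagent_blue: Small amber reagent bottle with a blue-banded label and white cap, 47 mm wide, 97 mm high, loose, one of the four touching the beaker. Origin under its centre, z up.
- reagent_green: Small amber reagent bottle with a green-banded label and white cap, 47 mm wide, 97 mm high, loose, one of the four touching the beaker. Origin under its centre, z up.
- standard_yellow: White bottle with a yellow label and white cap, 47 mm wide, 92 mm high, loose, one of the four touching the beaker. Origin under its centre, z up.
- standard_blue: White bottle with a pale blue label and white cap, 47 mm wide, 92 mm high, loose, one of the four touching the beaker. Origin under its centre, z up.
- rack: White draining rack, fixed: trough 130 x 290 x 18 mm, upright board at its back, 263 mm high, face 45 mm behind the middle. Top row: three pegs 105 mm apart, rising at 45 degrees to the front; a small plastic beaker (left) and a square cell (right) hang on the outer two, the middle one is free. Two short empty pegs 95 mm lower, between them. Origin under its middle, x front to back, z up.
- middle_peg: The free middle peg of the top row, 95 mm long, 10 to 12 mm thick, rounded tip, smooth and wet (friction about 0.2), fixed. Origin at its foot, 150 mm above the worktop on the board; z along the peg to its tip, forward (rack -x) and up at 45 degrees. A beaker slid over it hangs with the inside of its closed end against the tip and its upper wall lying on the peg.
- peg_tip (a point): The tip of the middle peg, 95 mm along it from its foot, about 217 mm above the worktop.

How it is judged:
On the way:
1. the beaker, still standing upside down on the tray, has been slid at least 20 mm clear of each of the four bottles (horizontal distance between beaker and reagent_blue above 0.07 m and horizontal distance between beaker and reagent_green above 0.07 m and horizontal distance between beaker and standard_yellow above 0.07 m and horizontal distance between beaker and standard_blue above 0.07 m and height (world z) of beaker between 0.064 and 0.072 m and angle between beaker's own z axis and vertical above 3.04 rad), for 0.2 s.
At the end, for the whole second after the job is handed in: The beaker hangs at rest on the middle top peg, released: the middle of its closed end within 32 mm of the peg's tip, its axis within 0.3 rad of the peg's, mouth down (distance between beaker and peg_tip below 0.032 m and angle between the z axis of beaker and the z axis of middle_peg, either way round below 0.3 rad and angle between beaker's own z axis and vertical above 1.9 rad and contact force between beaker and middle_peg above 0.05 N and linear speed of beaker below 0.02 m/s and contact force between beaker and the arm below 0.01 N); the robot touches nothing.
It fails at once if a bottle is shifted more than 12 mm or tipped (distance of any of reagent_blue, reagent_green, standard_yellow, standard_blue from where it was at the start of the episode above 0.012 m or angle between any of reagent_blue, reagent_green, standard_yellow, standard_blue's own z axis and vertical above 0.25 rad).
It fails at once if the glass is pressed or knocked with more than 35 N against the tray or the rack (contact force between beaker and tray above 35 N or contact force between beaker and rack above 35 N).
It fails at once if the beaker is tipped over (angle between beaker's own z axis and vertical below 1.9 rad).
It also fails if it takes over 72 s, if anything falls off the work surface, if the arm or the gripper's body presses on something with over 40 N, if the wrist force passes 120 N, or if a joint passes its speed limit or range.

ROBOT

A 6-joint arm with a two-finger parallel gripper is mounted at the origin on a cart in front of the work surface, level with it; the furniture and walls round the work are solid. World frame = base frame: x ahead of the robot, y to its left, z up, the work surface at z = 0. Lengths are in m, angles in rad, forces in N, time in s.
With the tool pointing down it reaches from about 0.35 to 0.975 m from the base axis. Payload 17.4 kg.
Tool frame: the origin (TCP) lies on the front face of the gripper's body, between the roots of the fingers; the fingertips stand 73 mm ahead of it and the grasp point (between the pads) lies 54 mm ahead of it; z points along the fingers, y is the line along which they close (so a half turn about z gives the same grasp; the last joint's range is limited). The gripper opens to 85 mm and grips with 20 to 120 N. Pads are 22 mm wide; open, the fingers measure 114 mm over their backs; the gripper's body (76 mm by 85 mm) begins 54 mm behind the grasp point. The pads swing forward as they close: fully open they stand 13 mm farther back than shut.
Start: joints at [-1.148, 0.116, 1.442, -0, 1.584, -0.038], TCP at [0.3, -0.605, 0.304] pointing down, gripper open.
Joint ranges: [-2.83, 2.83], [-0.83, 2.19], [0.07, 2.5], [-1.14, 4.28], [0.01, 3], [-2.97, 2.97]. Speed limits (rad/s): [1.89, 1.89, 2.22, 3.14, 3.14, 3.14].

INTERFACE

Orientations are given as a unit quaternion [x, y, z, w].
In Python, from bench import env gives the robot as it stands. Calls block until the motion is done:
- env.move_pose(position, orientation): joint-space move of the TCP to a pose.
- env.move_l(position, ori=None, velocity=0.15, threshold=None): straight line of the TCP; ori=None keeps the orientation; velocity is the mean speed in m/s. With threshold (N) it stops when the force on the tool has changed by that much, and returns True; else False.
- env.goto_joints(angles): joint-space move.
- env.move_gripper(opening): finger opening in m; the grip force is fixed at half the most; returns when the fingers have stopped.
- env.hold(seconds).
- env.solve_ik(position, orientation): joint angles nearest the present ones, or None.
- env.camera(name): name is "scene" or "top" or "wrist"; returns (picture, depth): 400x640x3 uint8, red, green, blue; 400x640 float32, m along the optical axis (not along the pixel's ray), 0 where there is no reading.
- env.camera_info(name): a dict with "fx", "fy", "cx", "cy" (pixels), "pose" (4x4, takes a point from camera to world coordinates). Camera axes: x right, y down, z forward; pixel columns grow to the right and rows downward; lengths in m; the calibration is good to about 2 mm. A picture is of the moment at which its call begins: read the wrist's pose just before it. camera_info takes no time and is no camera call; for the wrist camera it gives the pose at the moment of the call.
A pose or a line that the arm cannot do raises env.Unreachable and nothing moves.
- env.job_done(): hands the job in; it is judged then, once.
Readings, each from a call of its own:
- env.read_t(): time.
- env.read_joint_positions(): joint angles.
- env.read_joint_vel(): joint speeds.
- env.read_tau(): joint torques, N m.
- env.read_eef_pos(): TCP position.
- env.read_tool_rot(): TCP orientation.
- env.read_force(): force on the tool from outside, world axes, zero at the start.
- env.read_moment(): the same for the moment, N m.
- env.read_grip_width(): finger opening in m.
- env.read_gripper_force(): force on a finger pad.
Only numpy, scipy, OpenCV 4.12 (cv2) and the standard library are available. Lean on these libraries where they do the work, as an engineer would, in place of code of your own. Each camera call takes 0.05 s, during which the arm holds its last target. There are 200 camera calls.

## Working session

There is one attempt and no reset: what is moved stays moved. The work goes in short steps, each a Python script; the robot and the scene stay as the last script left them, time stands still between calls to the robot, and variables do not carry over. Pictures are saved under pics/ and viewed, at most 10 in all, crops included, and the job is handed in when it is done.

```bash
ls; mkdir -p pics; python3 - <<'E'
from bench import env
import cv2,numpy as np
for n in("scene","top"):
    p,d=env.camera(n); cv2.imwrite(f"pics/{n}0.png",p[:,:,::-1]); np.savez(f"{n}0.npz",p=p,d=d,**env.camera_info(n))
    i=env.camera_info(n); print(n,{k:np.round(v,3).tolist() for k,v in i.items()})
E
```

```text
pics
scene {'fx': 428.949, 'fy': 428.949, 'cx': 319.429, 'cy': 193.182, 'pose': [[-0.875, -0.368, 0.316, 0.28], [-0.485, 0.637, -0.6, 0.505], [0.02, -0.677, -0.735, 0.862], [0.0, 0.0, 0.0, 1.0]]}
top {'fx': 520.632, 'fy': 520.632, 'cx': 318.838, 'cy': 199.782, 'pose': [[-0.006, -0.981, 0.192, 0.322], [-1.0, 0.009, 0.012, -0.075], [-0.014, -0.192, -0.981, 1.435], [0.0, 0.0, 0.0, 1.0]]}
```

View pics/scene0.png

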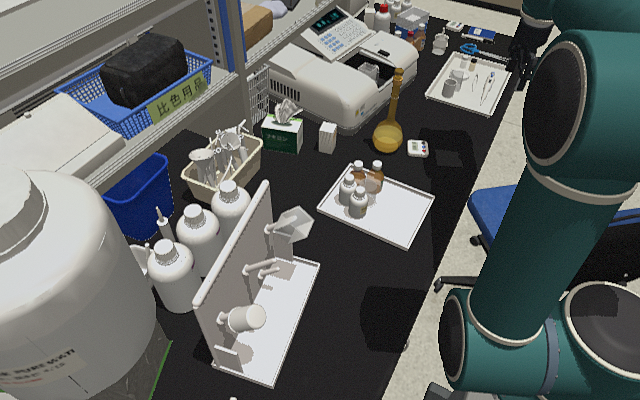

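View pics/top0.png

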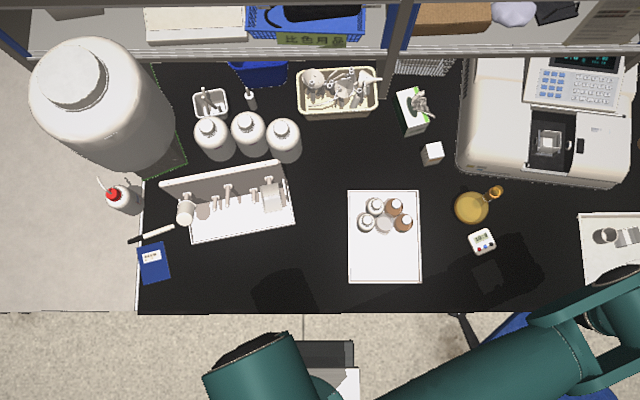

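The scene view shows the tray with the bottles at about (365,200) and the rack board with its pegs at about (260,270). In the top view the tray spans (347..421, 190..283), the beaker is near (384,224), and the rack is at (160..295, 160..242). I'll enlarge both areas and measure.

```bash
cat > h.py <<'E'
import numpy as np,cv2
def load(n):
    return np.load(n+".npz")
def ray(c,u,v):
    d=c['pose'][:3,:3]@np.array([(u-c['cx'])/c['fx'],(v-c['cy'])/c['fy'],1.]);return c['pose'][:3,3],d
def onz(c,u,v,z):
    o,d=ray(c,u,v);return o+d*(z-o[2])/d[2]
def cloud(c):
    d=c['d'];v,u=np.mgrid[:400,:640]
    P=np.stack([(u-c['cx'])/c['fx']*d,(v-c['cy'])/c['fy']*d,d],-1)
    P=P@c['pose'][:3,:3].T+c['pose'][:3,3];P[d==0]=np.nan;return P
def proj(c,p):
    q=c['pose'][:3,:3].T@(np.asarray(p)-c['pose'][:3,3]);return c['fx']*q[0]/q[2]+c['cx'],c['fy']*q[1]/q[2]+c['cy']
E
python3 - <<'E'
from h import *
t=load("top0");P=cloud(t)
a=cv2.resize(t['p'][185:290,340:430],None,fx=5,fy=5,interpolation=cv2.INTER_CUBIC)
b=cv2.resize(t['p'][155:245,155:300],None,fx=5.5,fy=5.5,interpolation=cv2.INTER_CUBIC)
a=cv2.resize(t['p'][190:245,340:430],None,fx=4.5,fy=4.5,interpolation=cv2.INTER_CUBIC);b=cv2.resize(t['p'][155:230,155:300],None,fx=4.5,fy=4.5,interpolation=cv2.INTER_CUBIC)
o=np.zeros((a.shape[0]+b.shape[0],max(a.shape[1],b.shape[1]),3),np.uint8);o[:a.shape[0],:a.shape[1]]=a;o[a.shape[0]:,:b.shape[1]]=b
cv2.imwrite("pics/crop.png",o[:,:,::-1])
Z=P[...,2]
# tray floor/rim mask
g=t['p'].min(2)
m=((g>150)).astype(np.uint8); m[:, :340]=0;m[:,430:]=0;m[:180]=0;m[295:]=0
cs,_=cv2.findContours(m,0,1);c=max(cs,key=cv2.contourArea);r=cv2.minAreaRect(c);print("tray",r)
for q in cv2.boxPoints(r):print(onz(t,*q,0.017).round(4))
print("centre",onz(t,*r[0],.017))
# bottle caps: heights >0.085 in tray area
mm=((Z>.088)&(Z<.11)).astype(np.uint8);mm[:, :345]=0;mm[:,425:]=0;mm[:190]=0;mm[285:]=0
n,l,s,ce=cv2.connectedComponentsWithStats(mm)
for i in range(1,n):
    if s[i,4]>20:print(ce[i].round(1),s[i,2:],np.nanmedian(P[l==i],0).round(4),np.nanmax(Z[l==i]))
print("beaker z",Z[218:232:2,376:394:2].round(3))
# rack: board top
mb=(Z>.24)&(Z<.285);mb[:, :140]=0;mb[:,310:]=0;mb[:150]=0;mb[245:]=0
Q=P[mb];c0=Q[:,:2].mean(0);u,sv,vt=np.linalg.svd(Q[:,:2]-c0);print("board",len(Q),c0,vt[0],np.percentile((Q[:,:2]-c0)@vt[0],[0,1,99,100]),np.percentile((Q[:,:2]-c0)@vt[1],[1,99]))
E
```

```text
tray ((384.5, 236.5), (93.0, 73.0), 90.0)
[ 0.6262 -0.1391  0.017 ]
[ 0.6243 -0.3417  0.017 ]
[ 0.3692 -0.3304  0.017 ]
[ 0.3705 -0.1347  0.017 ]
centre [ 0.49534668 -0.23649223  0.017     ]
[376.  203.4] [ 9  9 70] [ 0.5732 -0.2082  0.0946] 0.10119262921290328
[395.5 203.3] [10 10 74] [ 0.5724 -0.2592  0.0988] 0.1058330949908981
[366.7 219.4] [10 10 69] [ 0.5314 -0.1833  0.0941] 0.10331702180520508
[405.8 219.2] [10 10 72] [ 0.5303 -0.2836  0.0993] 0.10574346477418484
beaker z [[0.003 0.062 0.065 0.068 0.066 0.066 0.063 0.072 0.062]
 [0.066 0.068 0.067 0.064 0.067 0.061 0.069 0.068 0.072]
 [0.066 0.067 0.069 0.072 0.065 0.068 0.071 0.069 0.067]
 [0.058 0.075 0.072 0.067 0.068 0.064 0.068 0.074 0.069]
 [0.044 0.065 0.069 0.065 0.067 0.061 0.068 0.074 0.069]
 [0.025 0.05  0.068 0.07  0.065 0.064 0.072 0.066 0.008]
 [0.006 0.03  0.043 0.06  0.063 0.065 0.061 0.007 0.006]]
board 985 [0.62415236 0.19409228] [ 0.030553   -0.99953315] [-0.16830548 -0.16163787  0.15840458  0.16241708] [-0.03128828  0.05392801]
```

View pics/crop.png

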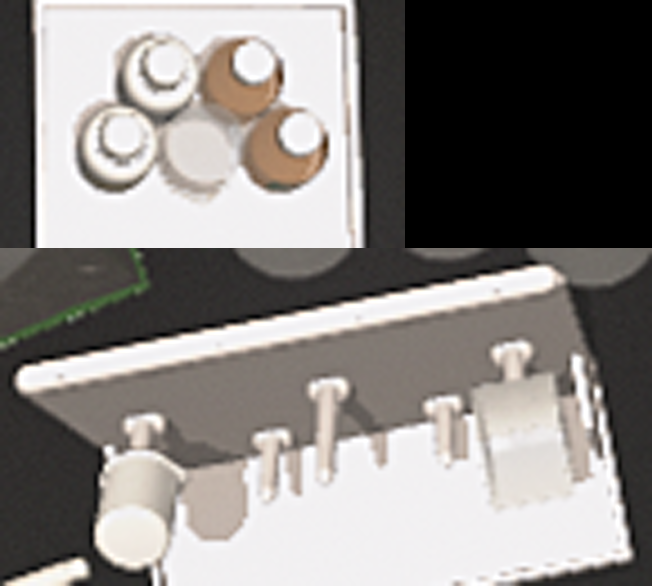

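The crop shows the beaker's top at crop (197,150), which is pixel (383.8,223.3). The white bottles are on its left and the amber ones on its right. The middle peg's foot is at crop (330,385), pixel (228.3,185.4), and its tip at crop (323,478), pixel (226.8,206.2).

```bash
python3 - <<'E'
from h import *
from bench import env
t=load("top0");P=cloud(t);Z=P[...,2]
print("beaker top",onz(t,383.8,223.3,.068))
f=onz(t,228.3,185.4,.15);tp=onz(t,226.8,205.7,.217);print("foot,tip",f,tp,"len",np.linalg.norm(f-tp),"yaw",np.arctan2(*(f-tp)[1::-1]))
# board top edges, line through bright ridge
g=t['p'].min(2);
m=((g>200)&(Z>.23)&(Z<.3)).astype(np.uint8);m[:, :155]=0;m[:,300:]=0;m[:150]=0;m[195:]=0
cs,_=cv2.findContours(m,0,1);c=max(cs,key=cv2.contourArea);r=cv2.minAreaRect(c);print(r)
b=sorted([onz(t,*q,.263) for q in cv2.boxPoints(r)],key=lambda q:q[1]);
for q in b:print(q.round(4))
d=(b[2]+b[3]-b[0]-b[1]);print("rack yaw from board",-np.arctan2(d[0],d[1]),np.linalg.norm(d)/2, "mid",sum(b)/4)
print("rot",env.read_tool_rot(),env.read_force(),env.read_grip_width())
s=load("scene0")
for n,p in(("foot",f),("tip",tp),("bk",onz(t,383.8,223.3,.068))):print(n,proj(s,p))
o=s['p'][205:320,205:335];cv2.imwrite("pics/sc.png",cv2.resize(o,None,fx=5,fy=5,interpolation=cv2.INTER_CUBIC)[:,:,::-1])
E
```

```text
beaker top [ 0.52423737 -0.22992526  0.068     ]
foot,tip [0.61245138 0.16981618 0.15      ] [0.54775229 0.15927218 0.217     ] len 0.0937344503298226 yaw 0.1615496328022245
((218.36000061035156, 172.28514099121094), (5.372137546539307, 121.3941421508789), 78.91742706298828)
[0.6386 0.0327 0.263 ]
[0.6513 0.0352 0.263 ]
[0.5856 0.3083 0.263 ]
[0.5982 0.3113 0.263 ]
rack yaw from board 0.19009666341440534 0.28092762111217456 mid [0.61844044 0.17184926 0.263     ]
rot [ 9.73573450e-01  2.28373468e-01 -9.44526409e-05 -5.36525697e-04] [0.05075171 0.00507987 0.3539942 ] 0.08526072100731619
foot (np.float64(245.94504695524586), np.float64(269.13225284910357))
tip (np.float64(275.14381243927187), np.float64(259.58180620809435))
bk (np.float64(368.9242502210521), np.float64(185.53606712956514))
```

View pics/sc.png

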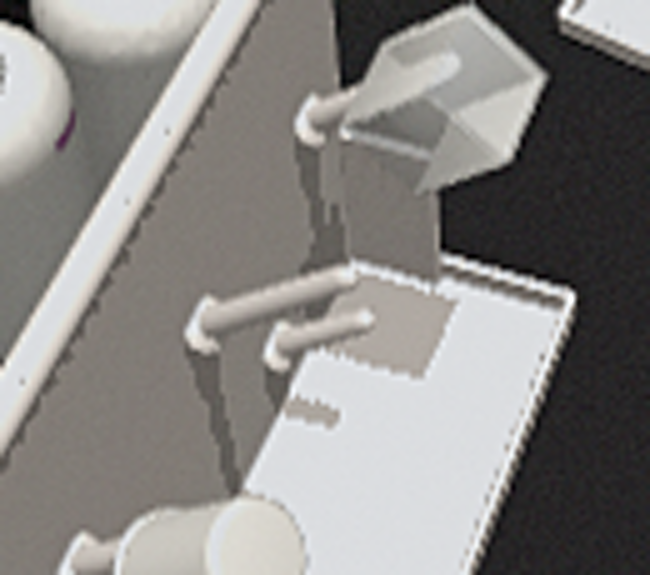

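The peg tip appears at crop (352,272), pixel (275.4,259.4), against (275.1,259.6) predicted from the top view, so the two views agree. Next I'll check reachability, move above the beaker and look from close by.

```bash
cat >> h.py <<'E'
from scipy.spatial.transform import Rotation as R
YAW=.185
DOWN=np.array([1.,0,0,0])
RZ=R.from_euler('z',YAW)
QR=(RZ*R.from_euler('y',-np.pi/4)*R.from_quat(DOWN)).as_quat()
T=np.array([.5478,.1593,.217])
p=RZ.apply([-1,0,1])/2**.5; n=RZ.apply([-1,0,-1])/2**.5
def tcp(along,off,back=.029): return T+p*(along+back)+n*off   # closed end outer face at T+p*along+n*off
B=np.array([.526,-.232,.068])
E
python3 - <<'E'
from h import *
from bench import env
for a,o in((.15,.01),(.09,.012),(.003,.017)):
    q=env.solve_ik(tcp(a,o),QR);print(tcp(a,o),q)
print(env.solve_ik([.43,-.232,.097],DOWN),env.solve_ik([.526,-.232,.141],DOWN))
env.move_gripper(0.0)
env.move_pose([B[0],B[1],.25],DOWN)
i=env.camera_info("wrist");im,d=env.camera("wrist");np.savez("w1.npz",p=im,d=d,**i);cv2.imwrite("pics/w1.png",im[:,:,::-1])
c=load("w1");print("tip proj",proj(c,[B[0],B[1],.177]),"bk",proj(c,B),env.read_eef_pos(),env.read_force(),env.read_t())
E
```

```text
[0.41643727 0.1347168  0.33650105] [ 0.29210449 -0.83003024  2.20286672 -0.09065114  0.9881233   1.69665254]
[0.45674964 0.14226085 0.29266043] [ 0.27863881 -0.70777287  2.21320902 -0.08774356  0.85486274  1.69477807]
[0.513743   0.15292658 0.2276066 ] [ 0.26448326 -0.50469593  2.20175661 -0.09137656  0.66274158  1.69916752]
[-5.46987389e-01 -1.59101888e-01  2.05879626e+00 -4.44089210e-16
  1.24189828e+00  1.02380894e+00] [-4.59769250e-01 -8.19057383e-03  1.84080837e+00 -4.44089210e-16
  1.30897486e+00  1.11102708e+00]
tip proj (np.float64(312.4370409408988), np.float64(261.43773453676744)) bk (np.float64(312.65668527000463), np.float64(190.2173454332608)) [ 0.52585669 -0.23277282  0.25011124] [-0.04695406 -1.15976388  0.13618994] 2.5333
```

View pics/w1.png

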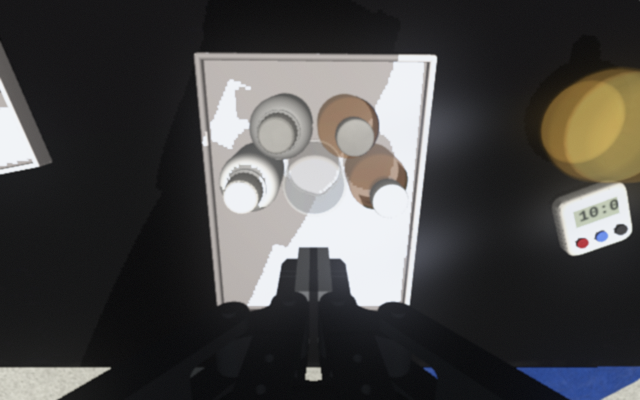

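The wrist view shows the closed end as a disc at about (315,186), against a predicted (313,190), so the beaker is at about (.528,-.233). The closed fingertips are at (313,262). Next I'll press lightly and draw it forward.

```bash
python3 - <<'E'
from h import *
from bench import env
env.move_l([.528,-.233,.150],DOWN,velocity=.1)
env.hold(.3);f0=env.read_force();print("f0",f0)
hit=env.move_l([.528,-.233,.134],velocity=.012,threshold=3)
env.hold(.2);x=env.read_eef_pos();f=env.read_force()-f0;print(hit,x,f)
for k in range(8):
    if f[2]>=4.5: break
    x=x+[0,0,-.0003];env.move_l(x,velocity=.01);env.hold(.1);f=env.read_force()-f0
print(x,f)
if 2.5<f[2]<10:
    for X in np.arange(.518,.429,-.011):
        env.move_l([X,-.233,x[2]],velocity=.05)
        f=env.read_force()-f0;print(round(X,3),f.round(2))
        if f[2]<4:x[2]-=.0003
        if f[2]>7:x[2]+=.0003
    env.hold(.2)
    i=env.camera_info("wrist");im,d=env.camera("wrist");np.savez("w2.npz",p=im,d=d,**i)
    im2,d2=env.camera("top");np.savez("top2.npz",p=im2,d=d2,**env.camera_info("top"))
    a=cv2.resize(im2[185:290,340:430],None,fx=4,fy=4)
    o=np.zeros((420,800,3),np.uint8);o[:,:360]=a;o[:300,360:]=cv2.resize(im[:, 80:560],(440,300),interpolation=cv2.INTER_AREA);cv2.imwrite("pics/s2.png",o[:,:,::-1])
print(env.read_eef_pos(),env.read_t())
E
```

```text
f0 [ 1.26494814 -0.80263887  0.12958566]
True [ 0.52800239 -0.23303409  0.14033463] [-0.27962729  0.54349269  4.89960539]
[ 0.52800239 -0.23303409  0.14033463] [-0.27962729  0.54349269  4.89960539]
0.518 [-2.07  0.3   1.95]
0.507 [-2.56  0.37  6.38]
0.496 [-1.83  0.39  6.07]
0.485 [-2.28  0.82  6.17]
0.474 [-2.27 -0.19  6.57]
0.463 [-2.88  0.54  6.24]
0.452 [-2.09  1.39  5.64]
0.441 [-2.02  0.4   6.37]
0.43 [-2.5   1.09  6.33]
[ 0.42954511 -0.23306142  0.14030745] 8.5917
```

View pics/s2.png

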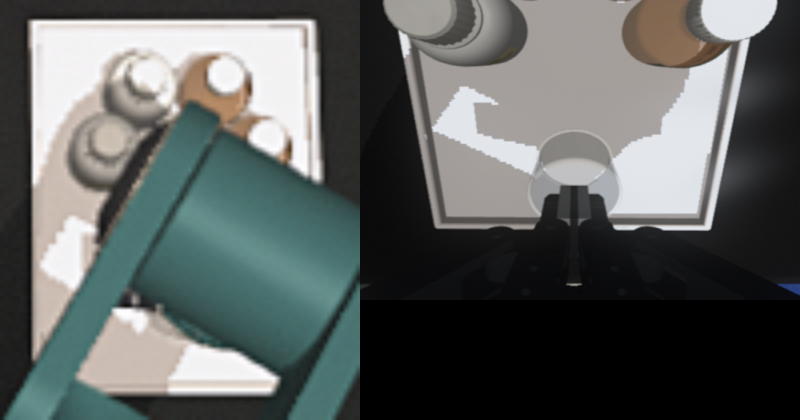

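The wrist view shows the beaker under the fingertips and well clear of the bottles, with its disc near composite (574,185). Next I'll lift, open the gripper and look once more.

```bash
python3 - <<'E'
from h import *
from bench import env
env.move_l([.4295,-.233,.19],velocity=.08)
env.move_gripper(.085)
env.move_l([.38,-.233,.25],DOWN,velocity=.15);env.hold(.2)
i=env.camera_info("wrist");im,d=env.camera("wrist");np.savez("w3.npz",p=im,d=d,**i)
c=load("w3");print(proj(c,[.4295,-.233,.068]),proj(c,[.4295,-.233,.003]),proj(c,[.4295+.0245,-.233,.068]),env.read_t())
P=cloud(c);m=(abs(P[...,2]-.068)<.006)&(abs(P[...,0]-.43)<.04)&(abs(P[...,1]+.233)<.045);print(m.sum(),np.nanmedian(P[m],0),np.percentile(P[m],[3,97],axis=0))
cv2.imwrite("pics/w3.png",im[:,:,::-1])
E
```

```text
(np.float64(314.01292358959216), np.float64(124.20898078150287)) (np.float64(313.8953050161637), np.float64(115.1300123864723)) (np.float64(314.03845956595234), np.float64(88.08391974810094)) 11.0667
3665 [ 0.4304093  -0.23300286  0.06792188] [[ 0.40906176 -0.25416795  0.06520822]
 [ 0.45073251 -0.21244238  0.06930889]]
```

View pics/w3.png

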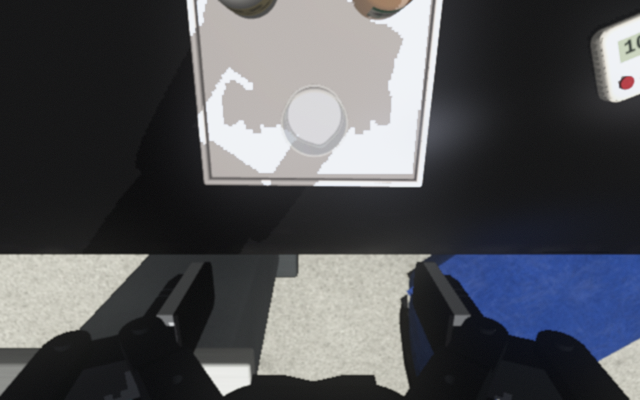

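The beaker stands upright at (.430,-.233), with its disc at pixel (314,117), about 0.11 m from the nearest bottles. Next I'll grasp it, lift it and carry it to the rack approach pose.

```bash
python3 - <<'E'
from h import *
from bench import env
env.move_l([.430,-.233,.20],DOWN,velocity=.15)
print(env.move_l([.430,-.233,.097],velocity=.08,threshold=8),env.read_eef_pos())
env.move_gripper(.040)
print("grip",env.read_grip_width(),env.read_gripper_force(),env.read_force())
env.move_l([.430,-.233,.30],velocity=.12)
print("grip",env.read_grip_width(),env.read_gripper_force())
env.move_pose([.42,-.05,.36],DOWN)
a=tcp(.098,.010)
print(a)
env.move_pose(a,QR)
env.hold(.2)
for k in("scene","wrist","top"):
    i=env.camera_info(k);im,d=env.camera(k);np.savez(k+"4.npz",p=im,d=d,**i)
    c=load(k+"4")
    E=T+p*.098+n*.010
    print(k,"end",np.round(proj(c,E),1),"mouth",np.round(proj(c,E-p*.065),1),"tip",np.round(proj(c,T),1),"foot",np.round(proj(c,T-p*.095),1))
s=load("scene4")['p'][180:330,190:390];w=load("wrist4")['p']
o=np.zeros((600,800,3),np.uint8);o[:300,:400]=cv2.resize(s,None,fx=2,fy=2);o[:300,400:]=0
o[300:,:480]=cv2.resize(w,(480,300),interpolation=cv2.INTER_AREA);o[:300,400:]=cv2.resize(load("top4")['p'][130:280,140:340],None,fx=2,fy=2)
cv2.imwrite("pics/a4.png",o[:,:,::-1]);print(env.read_eef_pos(),env.read_t(),env.read_grip_width(),env.read_force())
E
```

```text
False [ 0.43020375 -0.23313056  0.09753141]
grip 0.048387790679964085 61.2301843057503 [-1.40817622  0.16793504  5.6482149 ]
grip 0.048381670427791595 61.777528528300536
[0.4525794  0.14148043 0.29973149]
scene end [316.1 251.1] mouth [290.8 259.1] tip [275.1 259.6] foot [244.8 269.6]
wrist end [311.7 327.3] mouth [311.9 243.1] tip [311.9 203.5] foot [312.1 166.1]
top end [226.9 233.6] mouth [227.5 217. ] tip [226.8 205.7] foot [227.6 184.9]
[0.45291342 0.14094535 0.29983081] 17.4083 0.04836302924595039 [-0.26499932  0.4356636  -0.57551393]
```

View pics/a4.png

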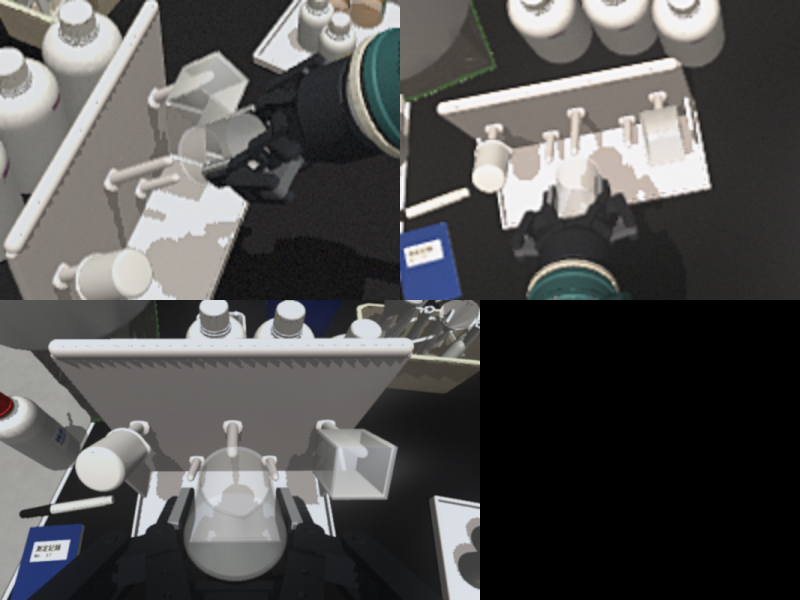

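The beaker is held at 45° with its mouth just in front of the middle peg. In the wrist view the peg's foot is at about (309,171) and its tip at (309,204), against predictions of (312,166) and (312,203). The lateral error is about 2 mm, well within the 16 mm clearance. Next I'll insert it.

```bash
python3 - <<'E'
from h import *
from bench import env
f0=env.read_force()
h=env.move_l(tcp(.006,.010),velocity=.04,threshold=6);env.hold(.2)
x=env.read_eef_pos();rel=x-T;print("in",h,"along",rel@p-.029,"off",rel@n,env.read_force()-f0)
if rel@p-.029<.02:
    h=env.move_l(x+n*.010,velocity=.015,threshold=3);env.hold(.2)
    rel=env.read_eef_pos()-T;print("low",h,"along",rel@p-.029,"off",rel@n,env.read_force()-f0)
for k in("scene","top"):
    i=env.camera_info(k);im,d=env.camera(k);np.savez(k+"5.npz",p=im,d=d,**i)
s=load("scene5")['p'][205:305,200:330];o=np.hstack([cv2.resize(s,(390,300)),cv2.resize(load("top5")['p'][150:250,160:290],(390,300))])
cv2.imwrite("pics/a5.png",o[:,:,::-1]);print(env.read_t(),env.read_grip_width())
E
```

```text
in False along 0.006069096252469434 off 0.009946659637499692 [ 0.67642883 -0.60550162 -0.54406021]
low True along 0.00592457789639227 off 0.01743430193612925 [ 2.65961559 -1.48989347  4.63532836]
20.875 0.0482748494924043
```

View pics/a5.png

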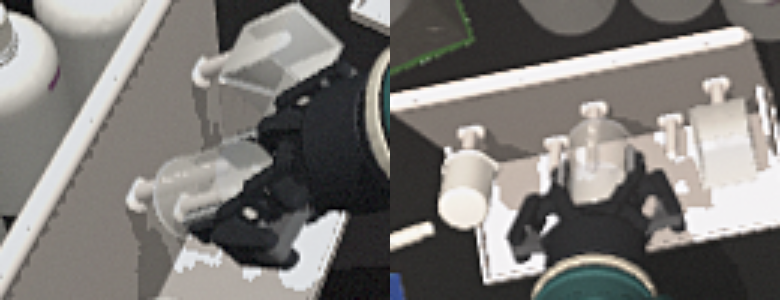

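The beaker is on the peg, with its upper wall touching at the expected 17 mm offset. Next I'll release it and retreat along the peg.

```bash
python3 - <<'E'
from h import *
from bench import env
env.move_gripper(.054);env.move_gripper(.075);env.hold(.4)
x=env.read_eef_pos();print(env.read_force(),env.read_grip_width())
print(env.move_l(x+p*.085,velocity=.06,threshold=6))
env.move_l(env.read_eef_pos()+np.array([-.04,-.12,.03]),velocity=.15);env.hold(.5)
for k in("scene","top"):
    i=env.camera_info(k);im,d=env.camera(k);np.savez(k+"6.npz",p=im,d=d,**i)
s=load("scene6")['p'][205:305,200:330];o=np.hstack([cv2.resize(s,(390,300)),cv2.resize(load("top6")['p'][150:250,160:290],(390,300))])
cv2.imwrite("pics/a6.png",o[:,:,::-1]);print(env.read_t(),env.read_eef_pos(),env.read_force())
E
```

```text
[-1.17525617 -0.8066999   0.93552945] 0.07495585625339299
FalseTraceback (most recent call last):
  File "<stdin>", line 6, in <module>
bench.Unreachable: the arm cannot follow that straight line within its joint ranges
```

```bash
python3 - <<'E'
from h import *
from bench import env
env.hold(.3)
for k in("scene","top"):
    i=env.camera_info(k);im,d=env.camera(k);np.savez(k+"6.npz",p=im,d=d,**i)
s=load("scene6")['p'][205:305,200:330];o=np.hstack([cv2.resize(s,(390,300)),cv2.resize(load("top6")['p'][150:250,160:290],(390,300))])
cv2.imwrite("pics/a6.png",o[:,:,::-1]);print(env.read_t(),(env.read_eef_pos()-T)@p-.029)
E
```

```text
23.8167 0.09067331408701629
```

View pics/a6.png

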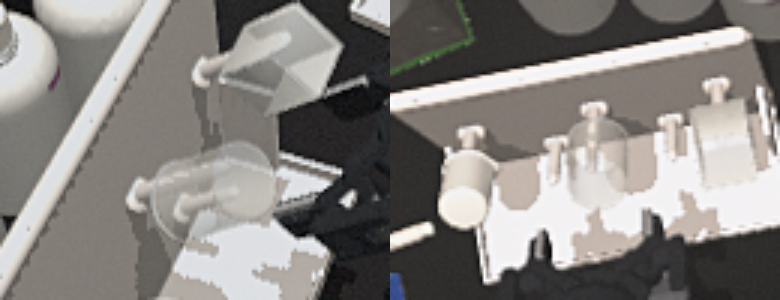

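The beaker hangs on the middle peg, with its closed end at left-crop (247,180) and the peg reaching it. The fingers are well clear.

```bash
python3 -c "
from bench import env
env.hold(.5);print(env.job_done())"
```

```text
the job is handed in; nothing more can be done
None
```

I slid the beaker about 0.1 m clear of the bottles, hung it mouth down on the middle peg and let go; the last pictures show it hanging there with the gripper clear, and I handed the job in at about 24 s, though no verdict was shown.

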